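# Catch the sugar blocks from the chute and cover the dish

## Robot

A 6-joint arm with a two-finger parallel gripper is mounted at the origin on the work surface. World frame = base frame: x ahead of the robot, y to its left, z up, the work surface at z = 0. Lengths are in m, angles in rad, forces in N, time in s.
With the tool pointing down it reaches from about 0.325 to 0.775 m from the base axis. Payload 9.3 kg.
Tool frame: the origin (TCP) lies midway between the tips of the shut fingers; the grasp point (between the pads) lies r.grasp_offset behind it (r.grasp_offset is the distance from the TCP to the grasp point, in m); z points along the fingers, y is the line along which they close (so a half turn about z gives the same grasp; the last joint's range is limited). The gripper opens to 85 mm and grips with 20 to 120 N. Pads are 22 mm wide; open, the fingers measure 114 mm over their backs; the gripper's body (76 mm by 85 mm) begins 54 mm behind the grasp point. The pads swing forward as they close: fully open they stand 13 mm farther back than shut.
Start: joints at [-1.431, 0.259, 0.021, 1.334, 0, 1.418], TCP at [0.159, -0.527, 0.231] pointing down, gripper open.
Joint ranges: [-3.04, 3.04], [-0.91, 1.82], [-1.04, 1.36], [-1.92, 1.95], [-1.52, 1.45], [-3.14, 3.14]. Speed limits (rad/s): [2.22, 2.22, 2.79, 3.14, 3.14, 3.14].

## Interface

Orientations are given as a unit quaternion [w, x, y, z].
In Python, from station import r gives the robot as it stands.
- The arm moves only by the tool move_arm, never from a script. Its argument "series" is a list that holds one entry, the list of rows, each a list of 5 numbers: the shift along the tool's x, y, z in m, then the turn about the tool's z in degrees, then the opening, from 0 (shut) to 1 (fully open). A call has 1 to 12 rows; each row is the pose to reach, as a shift and turn from the pose commanded when the call began, along the tool's axes at that moment; what a row does not reach only later rows make up. A row lasts 1/12 s, in which the tool goes at most 41.7 mm and 7.16 degrees, less where a joint would pass 70% of its speed; a pose out of reach is approached as far as the arm can. A call with a gripper value outside its range is refused whole. The fingers move at their own pace and stop on an object; "grip_force" is the grip in N (left out, the last holds). Time passes only in rows, so rows that repeat a pose let the fingers close. It gives the time, the measured TCP pose, the force, the opening and the grip force at its end, in the units of the state.
- r.get_obs(): the state, without advancing time (a new reading comes with each control period).
- r.camera(name): name is "side" or "top"; returns the picture (384x512x3 uint8, red, green, blue); there is no depth.
- r.camera_info(name): a dict with "fov_y" (degrees; the focal length in pixels is half the picture's height over the tangent of half this angle, whatever the lens; pixels are square), "cx", "cy" (the principal point, pixels), "origin" and "attitude" of the camera in the world. Camera axes: x right, y down, z forward; pixel columns grow to the right and rows downward; lengths in m; the calibration is good to about 2 mm. A picture is of the moment at which its call begins. camera_info takes no time and is no camera call.
- r.finish_job(): hands the job in; it is judged then, once.
The state is a dict: "t": time; "joint_pos": joint angles; "qd": joint speeds; "joint_torque": joint torques, N m; "position": TCP position; "orientation": TCP orientation; "contact_force": force on the tool from outside, world axes, zero at the start; "wrist_torque": the same for the moment, N m; "finger_gap": opening from 0.0 (shut) to 1.0 (fully open); "finger_force": force on a finger pad.
Only numpy, scipy, OpenCV 4.12 (cv2) and the standard library are available. Lean on these libraries where they do the work, as an engineer would, in place of code of your own. Each camera call takes 0.05 s, during which the arm holds its last target. There are 200 camera calls.

## Task

Take the steel dish from its mat by its handle, hold it up under the lip of the sloping chute and push the black pad in with the dish's side, so that the gate opens and all five brown sugar blocks slide into the dish, none falling on the counter. Then stand the dish upright on the middle of its mat, let go of it, and put the lid centred on it, pressing it down by its knob until it sits flat and level on the rim. Leave the bottle and jug where they stand.

Things in the scene. Friction and masses are not known exactly. Their poses are not given: they have to be found in the camera images.
- dish: Round open steel dish, loose, about 200 g, 80 mm high, outer diameter 80 mm at the foot, 94 at the rim, wall 3, floor 4 mm. Origin: centre of its underside, z up. A flat upright handle tab, 12 mm thick (along y), 45 to 75 mm above the origin, sticks out on the dish's -x side to 103 mm from the axis. Starts on the mat, handle roughly towards the robot's right (world -y).
- dish_grip (a point): Point to grip on the dish's handle tab: 82 mm from the dish's axis on its -x side, 60 mm above its underside.
- mat: Round black rubber mat, 130 mm across and 6 mm thick, fixed flat on the counter. Origin at the centre of its underside (on the counter). The dish starts on it and returns to it. It lies in front of the dispenser (to the robot's right), nearer to or farther from the robot than the lid.
- lid: Flat round steel lid, loose, about 130 g: disc 106 mm across, 5 mm thick, with an upright black cylindrical knob at its centre, 22 mm across, its top 35 mm above the disc's underside. Origin: centre of the underside, z up. Starts flat on the counter, knob up, nearer or farther than the mat. On the dish its origin is 80 mm above the dish's.
- lid_knob (a point): Point on the axis of the lid's knob to grip at, 30 mm above the lid's underside.
- dispenser: Fixed sugar-block dispenser. Origin on the counter straight below the chute's lip, z up; its front (-x) faces roughly to the robot's right (world -y). The slippery aluminium chute (33 mm wide inside) rises at 42 degrees from the lip to +x and holds the blocks behind a steel gate. A 12 mm thick foot begins 50 mm and a grey pillar 75 mm behind the lip; nothing stands under the lip.
- lip (a point): Middle of the upper edge of the chute's lip, where the blocks leave, 170 mm above the counter. They fly on a little, landing about 20 to 55 mm in front of the lip (dispenser's -x) when the dish's rim is 20 mm below it. Now and then they heap against the dish's wall; a small shake from side to side under the lip levels them.
- guard_edge (a point): Middle of the front lower edge of the clear splash guard, a level plate 130 mm wide above the lip, from 100 mm in front of it to 2 mm in front, its underside 208 mm above the counter. An upright gripper holding the dish under the lip would hit it; with the fingers pointing forward and down, 35 to 45 degrees from vertical, the gripper's body clears it.
- pad_face (a point): Centre of the front face of the black push pad (64 mm wide, 36 tall), 128 mm above the counter and, when out, 14 mm in front of the lip. It moves along the dispenser's +x. A dish held with its underside 70 mm above the counter meets it about 46 mm from the dish's axis, its rim 20 mm below the lip; the axis 38 mm in front of the lip gives 22 mm of travel.
- pad (a joint): Travel of the push pad: 0 out, 0.025 m fully pushed in. Springy: 1.2 N to start, 4.2 N fully in, springs back when let go. The gate rises 1.8 mm for each mm of travel; the blocks pass freely from about 0.018 on, so hold it near 0.022 for two seconds.
- block1: Dark brown sugar block, 20 x 18 x 17 mm, about 11 g, origin at its centre. One of five alike, queued in the chute behind the gate.
- block2: Dark brown sugar block, 20 x 18 x 17 mm, about 11 g, origin at its centre. One of five alike, queued in the chute behind the gate.
- block3: Dark brown sugar block, 20 x 18 x 17 mm, about 11 g, origin at its centre. One of five alike, queued in the chute behind the gate.
- block4: Dark brown sugar block, 20 x 18 x 17 mm, about 11 g, origin at its centre. One of five alike, queued in the chute behind the gate.
- block5: Dark brown sugar block, 20 x 18 x 17 mm, about 11 g, origin at its centre. One of five alike, queued in the chute behind the gate.
- syrup: Bystander: white syrup bottle with black cap, 64 mm across, 170 mm high, loose. Origin at the centre of its underside.
- jug: Bystander: steel jug with a handle, 84 mm across, 100 mm high, loose. Origin at the centre of its underside.
Mind the look-alikes: they are no part of the job. Several things look just like the mat: the one meant starts farthest from the robot's base.

How it is judged:
By the outcome, as a careful person would: the job done as asked, in the order asked, and still so for the second after the job is handed in, with the robot touching nothing.
It also fails if it takes over 64 s, if anything falls off the work surface, if the arm or the gripper's body presses on something with over 40 N, if the wrist force passes 120 N, or if a joint passes its speed limit or range.

## Working session

There is one attempt and no reset: what is moved stays moved. The work goes in short steps, Python scripts to look and compute and a tool call to move; the robot and the scene stay as the last step left them, time stands still between calls to the robot, and variables do not carry over. Pictures are saved under pics/ and viewed, at most 14 in all, crops included, and the job is handed in when it is done.

Besides the shell and the picture viewer there is one more tool, called after "Emit:" by a JSON object that holds its "method" and its "body". move_arm: Moves the arm, as the interface text tells. Its arguments: {"type":"object","properties":{"series":{"type":"array","items":{"type":"array","items":{"type":"array","items":{"type":"number"}}}},"grip_force":{"type":"number"}},"required":["series"]}

```bash
mkdir -p pics; ls; python3 - <<'E'
from station import r
import cv2
print(r.get_obs(), r.grasp_offset)
for n in("side","top"):
    print(n,r.camera_info(n))
    cv2.imwrite(f"pics/{n}0.png",r.camera(n)[:,:,::-1])
E
```

```text
pics
{'t': 0.0, 'joint_pos': array([-1.43057527e+00,  2.59200513e-01,  2.07282964e-02,  1.33369649e+00,
        3.23012502e-05,  1.41819209e+00]), 'qd': array([-1.00169172e-03,  6.51515016e-05,  1.69079937e-03,  1.34450741e-03,
        6.40486872e-04, -1.01956817e-03]), 'joint_torque': array([ 2.68860949e-04, -5.55641341e+01,  3.44528103e+01,  1.36641672e-02,
       -3.73771791e-04, -1.51367720e-05]), 'position': array([ 0.15872333, -0.52629439,  0.23064848]), 'orientation': array([-6.86074750e-04,  9.89300570e-01,  1.45890065e-01,  2.03988803e-05]), 'contact_force': array([ 0.18096402,  0.67440314, -0.474533  ]), 'wrist_torque': array([ 0.04151041, -0.01535935, -0.02342196]), 'finger_force': 0.0, 'finger_gap': 1.0000398370766779} 0.0187
side {'fov_y': 42.053498559247565, 'cx': 258.6197475806245, 'cy': 191.91808997867358, 'origin': array([0.29121427, 0.7563869 , 1.03023299]), 'attitude': array([ 0.07615831, -0.1694693 ,  0.91526306, -0.35745435])}
top {'fov_y': 47.54734280993125, 'cx': 248.04067054787288, 'cy': 191.25828963206368, 'origin': array([0.41522505, 0.00955585, 1.43463277]), 'attitude': array([ 0.05064307, -0.70129125,  0.70973142, -0.04367132])}
```

View pics/side0.png

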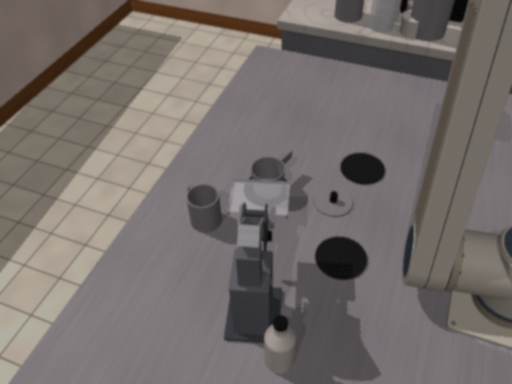

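View pics/top0.png

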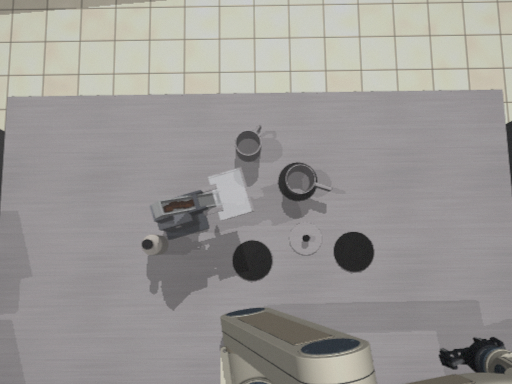

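Side view: dish at (268,172), lid (333,202), decoy mats (341,257) and (362,167), guard (259,197), jug (205,208), bottle (281,345). Top view: dish on its mat (299,180) with its handle to (328,187), guard (232,195), chute (190,205), lid (306,238), jug (248,145), bottle (152,244).

```bash
cat > h.py <<'E'
import numpy as np, cv2
from scipy.spatial.transform import Rotation as R
from station import r
def cam(n):
    i=r.camera_info(n); q=i["attitude"]
    return i, 192/np.tan(np.radians(i["fov_y"]/2)), R.from_quat(q[[1,2,3,0]]).as_matrix()
def ray(n,u,v):
    i,f,M=cam(n); return i["origin"], M@np.array([(u-i["cx"])/f,(v-i["cy"])/f,1])
def onz(n,u,v,z):
    o,d=ray(n,u,v); return o+d*(z-o[2])/d[2]
def proj(n,p):
    i,f,M=cam(n); c=M.T@(np.array(p)-i["origin"]); return np.array([f*c[0]/c[2]+i["cx"],f*c[1]/c[2]+i["cy"]])
E
python3 - <<'E'
from h import *
for n,c in(("top",(135,115,215,150)),("side",(180,130,210,150))):
    im=cv2.imread(f"pics/{n}0.png"); x,y,w,h=c
    k=800/w if n=="top" else 800/w
    k=3.6
    cv2.imwrite(f"pics/{n}0c.png",cv2.resize(im[y:y+h,x:x+w],None,fx=k,fy=k,interpolation=cv2.INTER_CUBIC))
im=cv2.imread("pics/top0.png"); g=im.max(2)
n,l,s,c=cv2.connectedComponentsWithStats((g<40).astype(np.uint8))
for k in range(1,n):
    if s[k,4]>30: print(s[k],c[k],onz("top",*c[k],.006)[:2])
print("tcp top",proj("top",r.get_obs()["position"]))
for p in((8,97),(254,93),(500,90)): print(onz("top",*p,0))
for n,p in(("top",(306,238)),("side",(333,204))): print("lid",onz(n,*p,.005))
for n,p in(("top",(299,180)),("side",(268,170))): print("dish rim",onz(n,*p,.086))
E
```

```text
[348 238  25  30 229] [361.04366812 254.61135371] [ 0.39572964 -0.34065885]
[233 245  16  28 245] [239.98367347 261.06938776] [0.37939617 0.0512461 ]
[440 338  62  34 700] [468.04857143 353.93      ] [ 0.08416113 -0.66096969]
tcp top [456.33110631 345.1989178 ]
[0.94569653 0.84501649 0.        ]
[ 9.47154357e-01 -1.58209752e-03  2.22044605e-16]
[ 0.94505358 -0.83949011  0.        ]
lid [ 0.4512449  -0.16450289  0.005     ]
lid [ 0.44900768 -0.15184703  0.005     ]
dish rim [ 0.62991947 -0.13798888  0.086     ]
dish rim [ 0.6326139  -0.13705035  0.086     ]
```

View pics/top0c.png

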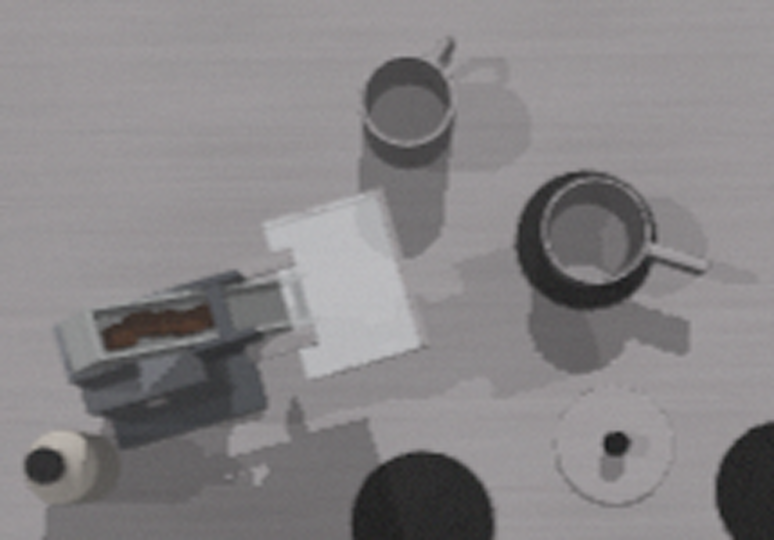

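View pics/side0c.png

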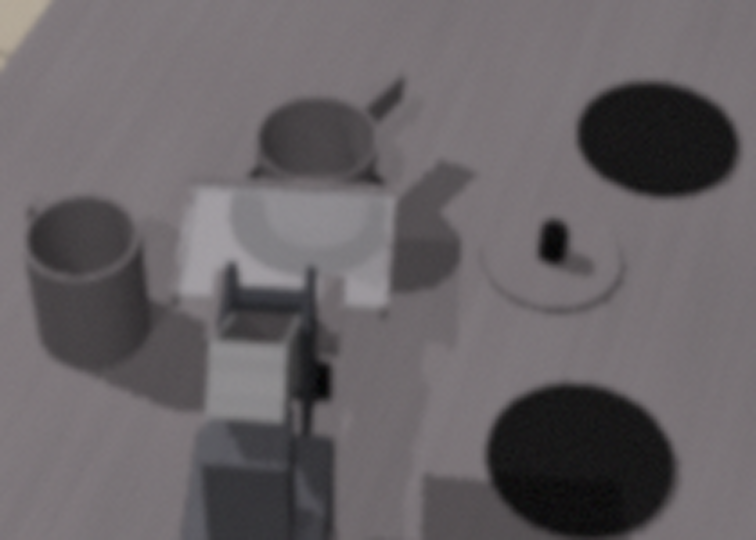

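Top crop: dish rim centre (598,231), mat centre about (586,240), handle tip (706,267), lid (615,446), knob top (615,442), guard corners (263,225),(381,190),(427,345),(308,379). Side crop: knob top (553,226), rim centre (317,145), guard front edge (200,185)–(396,194), pad (320,381).

```bash
python3 - <<'E'
from h import *
T=lambda u,v,z:onz("top",(u+.5)/3.6+135-.5,(v+.5)/3.6+115-.5,z)[:2].round(4)
S=lambda u,v,z:onz("side",(u+.5)/3.6+180-.5,(v+.5)/3.6+130-.5,z)[:2].round(4)
print("rim",T(598,231,.086),S(317,145,.086), "size", T(540,231,.086)-T(656,231,.086))
print("mat",T(586,240,.006),T(516,240,.006),T(586,171,.006),T(586,310,.006))
tip=T(706,267,.081); print("tip",tip, np.hypot(*(tip-T(598,231,.086))))
print("htop mid",T(660,252,.081)," side tip",S(400,82,.081))
print("lid",T(615,446,.004),"knob",T(615,442,.035),S(553,226,.035),"diam",T(555,446,.005)-T(676,446,.005))
G=[T(*p,.21) for p in((263,225),(381,190),(427,345),(308,379))]
print("guard",*G, [np.hypot(*(G[i]-G[i-1])) for i in range(4)])
f=(G[1]+G[2])/2;b=(G[0]+G[3])/2
d=(f-b)/np.hypot(*(f-b)); e=(G[1]-G[2])/np.hypot(*(G[1]-G[2]))
print("dir",d,np.degrees(np.arctan2(d[1],d[0])),"edge perp",np.degrees(np.arctan2(-e[0],e[1])),np.degrees(np.arctan2(e[1],e[0])),"front mid",f,"lip",f-.1*d)
print("S guard",S(200,185,.21),S(396,194,.21),S(388,306,.21),S(176,298,.21),(S(200,185,.21)+S(396,194,.21))/2)
print("jug",T(408,103,.1),"bottle cap",T(45,466,.17))
E
```

```text
rim [ 0.6336 -0.1436] [ 0.6335 -0.1371] size [0.0013 0.1007]
mat [ 0.6383 -0.1414] [ 0.6392 -0.077 ] [ 0.703  -0.1431] [ 0.5735 -0.1397]
tip [ 0.6015 -0.237 ] 0.09876218912114088
htop mid [ 0.6152 -0.1975]  side tip [ 0.5995 -0.2292]
lid [ 0.4496 -0.1629] knob [ 0.4524 -0.1592] [ 0.4551 -0.1659] diam [0.0013 0.1093]
guard [0.6218 0.1353] [0.6487 0.0416] [0.5249 0.0067] [0.4994 0.0999] [np.float64(0.1274163254846097), np.float64(0.09748487062103536), np.float64(0.1286252308064013), np.float64(0.09662551422890334)]
dir [ 0.26995476 -0.96287301] -74.33842490161545 edge perp -74.25652132425212 15.743478675747873 front mid [0.5868  0.02415] lip [0.55980452 0.1204373 ]
S guard [0.6455 0.04  ] [0.5262 0.0041] [0.5006 0.0933] [0.6218 0.1319] [0.58585 0.02205]
jug [0.7464 0.0202] bottle cap [0.4349 0.3142]
```

Emit:
{"method": "move_arm", "body": {"series": [[[0.03,-0.01,0,-6,1],[0.07,-0.022,0,-13,1],[0.11,-0.034,0,-20,1],[0.15,-0.046,0,-27,1],[0.19,-0.058,0,-34,1],[0.23,-0.07,0,-41,1],[0.27,-0.082,0,-48,1],[0.31,-0.094,0,-55,1],[0.35,-0.106,0,-62,1],[0.385,-0.117,0,-69,1],[0.41,-0.125,0,-75,1],[0.425,-0.129,0,-78,1]]], "grip_force": 60}}

```text
t: 1.1
position: [0.5306, -0.278, 0.2306]
orientation: [-0.0, 0.674, 0.739, 0.0]
contact_force: [-0.6, 0.2, -0.4]
finger_gap: 0.999
finger_force: 0.0
```

```bash
cat >> h.py <<'E'
def tool():
    o=r.get_obs(); q=o["orientation"]; M=R.from_quat(q[[1,2,3,0]]).as_matrix()
    return o,M
def to(p,yaw=None):
    """shift in tool axes (mm) and turn (deg) to bring the TCP to p with tool x at world angle yaw"""
    o,M=tool(); y0=np.degrees(np.arctan2(M[1,0],M[0,0]))
    s="shift mm %s"%(M.T@(np.array(p)-o["position"])*1000).round(1)
    print(s, "turn %.1f"%(((y0-yaw+180)%360)-180) if yaw is not None else "", "yaw %.1f tilt %.2f"%(y0,np.degrees(np.arccos(-M[2,2]))),
      "pos",o["position"].round(4),"F",o["contact_force"].round(1),"gap %.3f ff %.1f t %.2f q6 %.2f"%(o["finger_gap"],o["finger_force"],o["t"],o["joint_pos"][5]))
E
python3 - <<'E'
from h import *
to([.603,-.231,.2],-108.6)
E
```

```text
shift mm [40.1 76.5 30.7] turn -156.1 yaw 95.3 tilt 0.06 pos [ 0.5306 -0.278   0.2306] F [-0.6  0.2 -0.4] gap 0.999 ff 0.0 t 1.10 q6 0.86
```

Emit:
{"method": "move_arm", "body": {"series": [[[0.01,0.02,0.0,-7,1],[0.02,0.04,0.01,-14,1],[0.03,0.06,0.02,-21,1],[0.04,0.076,0.03,-28,1],[0.04,0.076,0.03,-35,1],[0.04,0.076,0.03,-42,1],[0.04,0.076,0.03,-49,1],[0.04,0.076,0.03,-56,1],[0.04,0.076,0.03,-63,1],[0.04,0.076,0.03,-70,1],[0.04,0.076,0.03,-77,1],[0.04,0.076,0.03,-84,1]]]}}

```text
t: 2.1
position: [0.6007, -0.2341, 0.2008]
orientation: [-0.0, 0.008, 1.0, 0.0]
contact_force: [-0.3, -0.2, -0.5]
finger_gap: 0.997
finger_force: 0.0
```

Emit:
{"method": "move_arm", "body": {"series": [[[0,0,0,-7,1],[0,0,0,-14,1],[0,0,0,-21,1],[0,0,0,-28,1],[0,0,0,-35,1],[0,0,0,-42,1],[0,0,0,-49,1],[0,0,0,-56,1],[0,0,0,-63,1],[0,0,0,-69,1],[0,0,0,-71,1],[0,0,0,-71,1]]]}}

```text
t: 3.1
position: [0.6007, -0.2342, 0.2008]
orientation: [-0.0, -0.573, 0.82, 0.0]
contact_force: [0.0, 0.2, 0.3]
finger_gap: 1.003
finger_force: 0.0
```

```bash
python3 - <<'E'
from h import *
to([.603,-.231,.15],-108.6)
for n,c in(("top",(260,130)),("side",(210,110))):
    im=r.camera(n)[:,:,::-1]; cv2.imwrite(f"pics/{n}1.png",im)
    k=im[c[1]:c[1]+110,c[0]:c[0]+110]; cv2.imwrite(f"pics/{n}1c.png",cv2.resize(k,(396,396),interpolation=cv2.INTER_CUBIC))
a=[cv2.imread(f"pics/{n}1c.png") for n in("top","side")]
cv2.imwrite("pics/1.png",np.hstack(a))
E
```

```text
shift mm [-3.8 -1.1 50.8] turn -1.5 yaw -110.1 tilt 0.05 pos [ 0.6007 -0.2342  0.2008] F [0.  0.2 0.3] gap 1.003 ff 0.0 t 3.10 q6 -1.72
```

View pics/1.png

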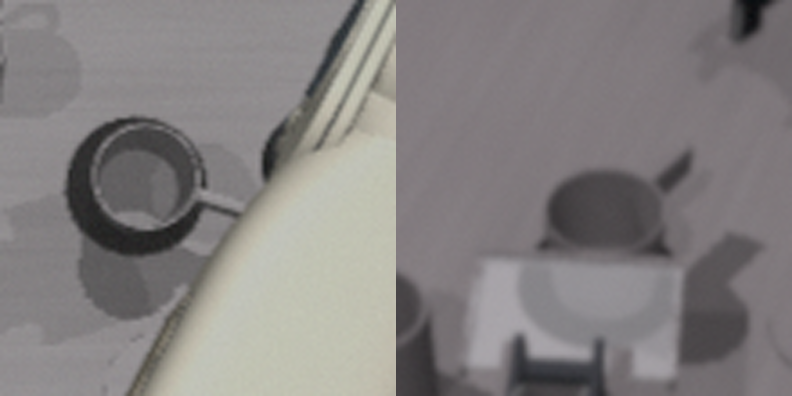

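The top crop shows the dish still at (149,180) with the forearm hiding the gripper. In the side crop the fingertips are at (745,25) above the handle tip (690,155). Descending to grip.

Emit:
{"method": "move_arm", "body": {"series": [[[-0.004,-0.001,0.03,-1.5,1],[-0.004,-0.001,0.06,-1.5,1],[-0.004,-0.001,0.09,-1.5,1],[-0.004,-0.001,0.11,-1.5,1],[-0.004,-0.001,0.13,-1.5,1],[-0.004,-0.001,0.145,-1.5,1],[-0.004,-0.001,0.154,-1.5,1],[-0.004,-0.001,0.154,-1.5,0.6],[-0.004,-0.001,0.154,-1.5,0.3],[-0.004,-0.001,0.154,-1.5,0.1],[-0.004,-0.001,0.154,-1.5,0],[-0.004,-0.001,0.154,-1.5,0]]], "grip_force": 100}}

```text
t: 4.2
position: [0.6036, -0.231, 0.0483]
orientation: [0.0, -0.583, 0.813, -0.001]
contact_force: [-0.3, -0.0, -0.1]
finger_gap: 0.298
finger_force: 0.0
```

Emit:
{"method": "move_arm", "body": {"series": [[[0,0,0,0,0],[0,0,0,0,0],[0,0,0,0,0],[0,0,0,0,0]]]}}

```text
t: 4.53
position: [0.6036, -0.231, 0.048]
orientation: [0.0, -0.583, 0.813, -0.001]
contact_force: [-0.0, -0.7, 5.2]
finger_gap: 0.123
finger_force: 97.5
```

```bash
python3 - <<'E'
from h import *
to([.603,-.231,.147],-108.6)
E
```

```text
shift mm [  0.2   0.4 -99. ] turn -0.1 yaw -108.7 tilt 0.08 pos [ 0.6036 -0.231   0.048 ] F [-0.  -0.7  5.2] gap 0.123 ff 97.5 t 4.53 q6 -1.74
```

Emit:
{"method": "move_arm", "body": {"series": [[[0,0,-0.005,0,0],[0,0,-0.015,0,0],[0,0,-0.03,0,0],[0,0,-0.045,0,0],[0,0,-0.06,0,0],[0,0,-0.07,0,0],[0,0,-0.08,0,0],[0,0,-0.08,0,0]]], "grip_force": 120}}

```text
t: 5.2
position: [0.6038, -0.2312, 0.1295]
orientation: [0.001, -0.583, 0.813, -0.001]
contact_force: [0.6, 0.4, -1.7]
finger_gap: 0.118
finger_force: 116.9
```

```bash
python3 - <<'E'
from h import *
to([.603,-.231,.128],-108.6)
o,M=tool(); g=o["position"]-M[:,2]*.0187
hx=np.array([M[0,0],M[1,0]])
for n in("top","side"):
    im=r.camera(n)[:,:,::-1]
    c=g-np.array([hx[0]*.096,hx[1]*.096,-.02]); p=proj(n,c); print(n,"rim centre expected",c,p)
    x,y=(p-[50,50]).round().astype(int); print(x,y)
    cv2.imwrite(f"pics/{n}2c.png",cv2.resize(im[y:y+100,x:x+100],(400,400),interpolation=cv2.INTER_CUBIC))
a=[cv2.imread(f"pics/{n}2c.png") for n in("top","side")]
cv2.imwrite("pics/2.png",np.hstack(a))
E
```

```text
shift mm [0.1 0.8 1.5] turn -0.1 yaw -108.7 tilt 0.16 pos [ 0.6038 -0.2312  0.1295] F [ 0.6  0.4 -1.7] gap 0.118 ff 116.9 t 5.20 q6 -1.74
top rim centre expected [ 0.6345625  -0.14022717  0.16817868] [302.65687084 174.0040337 ]
253 124
side rim centre expected [ 0.6345625  -0.14022717  0.16817868] [267.58333322 146.24324841]
218 96
```

View pics/2.png

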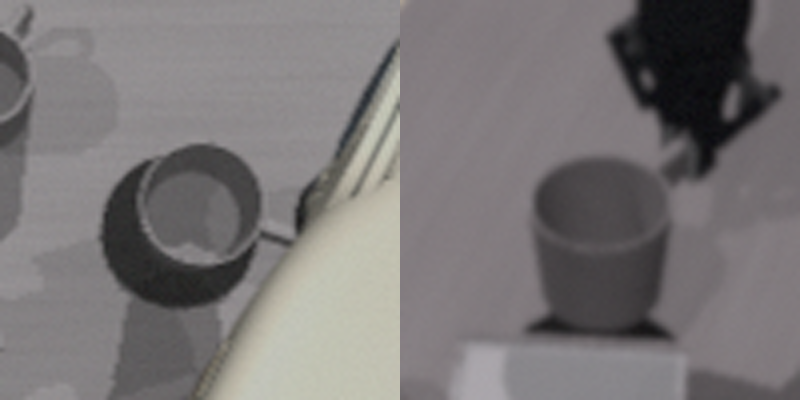

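Top crop: rim centre (200,204), as predicted within 1 px; side crop: rim centre (202,203), dish level. The mat centre is unchanged near (298,181.6) full-frame. Next, swing the dish with its handle sideways (robot side), so that an upright gripper stays beside the guard.

```bash
python3 - <<'E'
from h import *
to([.493,-.055,.112],-164.3)
E
```

```text
shift mm [-131.2  160.7   15.2] turn 55.6 yaw -108.7 tilt 0.00 pos [ 0.6031 -0.2308  0.1272] F [-0.7  0.1 -1.5] gap 0.122 ff 116.9 t 5.30 q6 -1.74
```

Emit:
{"method": "move_arm", "body": {"series": [[[-0.003,0.004,0,1.5,0],[-0.012,0.015,0,5,0],[-0.026,0.032,0,10,0],[-0.042,0.051,0,16,0],[-0.057,0.07,0.002,23,0],[-0.073,0.09,0.004,30,0],[-0.089,0.109,0.008,37,0],[-0.104,0.127,0.011,43,0],[-0.117,0.143,0.013,49,0],[-0.126,0.154,0.015,53,0],[-0.13,0.16,0.015,55,0],[-0.131,0.161,0.015,55.6,0]]]}}

```text
t: 6.3
position: [0.4912, -0.0537, 0.1115]
orientation: [-0.001, -0.136, 0.991, 0.001]
contact_force: [0.2, -0.3, -1.6]
finger_gap: 0.118
finger_force: 117.1
```

Emit:
{"method": "move_arm", "body": {"series": [[[0,0,0,0,0],[0,0,0,0,0],[0,0,0,0,0]]]}}

```text
t: 6.55
position: [0.493, -0.0556, 0.112]
orientation: [-0.0, -0.137, 0.991, 0.0]
contact_force: [-0.3, -0.1, -2.2]
finger_gap: 0.122
finger_force: 117.1
```

```bash
python3 - <<'E'
from h import *
to([.493,-.055,.112],-164.3)
o,M=tool(); g=o["position"]-M[:,2]*.0187
hx=M[:2,0]
for n in("top","side"):
    im=r.camera(n)[:,:,::-1]
    c=g-np.array([hx[0]*.096,hx[1]*.096,-.02]); p=proj(n,c); print(n,"rim centre expected",c,p)
    x,y=(p-[70,60]).round().astype(int); print(x,y)
    cv2.imwrite(f"pics/{n}3c.png",cv2.resize(im[y:y+130,x:x+110],(396,468),interpolation=cv2.INTER_CUBIC))
a=[cv2.imread(f"pics/{n}3c.png") for n in("top","side")]
cv2.imwrite("pics/3.png",np.hstack(a))
E
```

```text
shift mm [-0.1  0.6  0. ] turn 0.0 yaw -164.3 tilt 0.01 pos [ 0.493  -0.0556  0.112 ] F [-0.3 -0.1 -2.2] gap 0.122 ff 117.1 t 6.55 q6 -0.56
top rim centre expected [ 0.58544801 -0.02959437  0.15071338] [265.16982973 191.79672913]
195 132
side rim centre expected [ 0.58544801 -0.02959437  0.15071338] [270.43844687 184.91540345]
200 125
```

View pics/3.png

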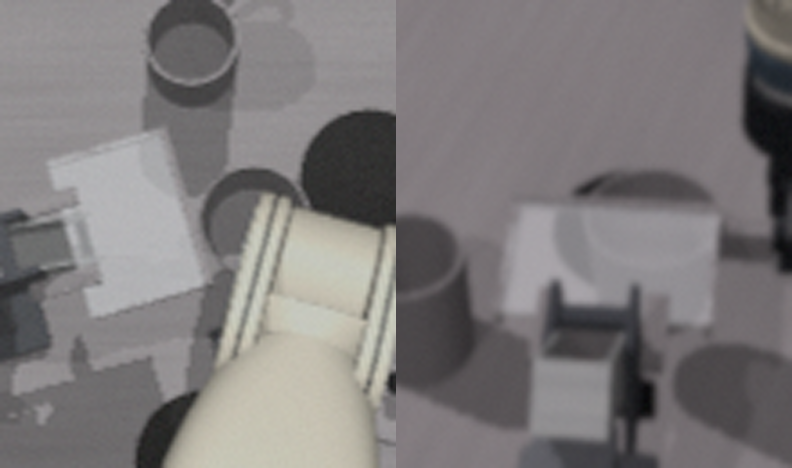

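Top crop: guard with front corner (205,282), dish rim at (252,216), wrist housing's end at (270,195). Side crop: flange at (770,60), dish behind the guard at (650,210). Checking the wrist housing's height against the guard.

```bash
python3 - <<'E'
from h import *
for z in(.112,.18,.2,.25,.3,.35,.4):
    a=(proj("side",[.493,-.0556,z])-[200,125])*3.6; print(z,a+[396,0],(proj("top",[.493,-.0556,z])-[195,132])*3.6)
E
```

```text
0.112 [788.9167324  262.83520285] [284.02707215 329.82356124]
0.18 [794.67719857 193.63743698] [288.12729261 324.76237805]
0.2 [796.46473283 172.16463024] [289.41851461 323.16853423]
0.25 [801.13560033 116.05569976] [292.83574195 318.95041627]
0.3 [806.11819938  56.20208507] [296.55155096 314.36373849]
0.35 [811.44481454  -7.78403302] [300.60686241 309.35798957]
0.4 [817.15234785 -76.34594133] [305.05043268 303.87298619]
```

Emit:
{"method": "move_arm", "body": {"series": [[[0,0.004,0,0,0],[0,0.014,0,0,0],[0,0.026,0,0,0],[0,0.038,0,0,0],[0,0.05,0,0,0],[0,0.06,0,0,0],[0,0.07,0,0,0],[0,0.076,0,0,0],[0,0.079,0,0,0],[0,0.08,0,0,0],[0,0.08,0,0,0],[0,0.08,0,0,0]]]}}

```text
t: 7.65
position: [0.4713, 0.0217, 0.1123]
orientation: [0.0, -0.136, 0.991, -0.0]
contact_force: [-0.1, -0.6, -0.8]
finger_gap: 0.119
finger_force: 117.1
```

```bash
python3 - <<'E'
from h import *
to([.493-.270*.1126,-.0556+.963*.1126,.112],-164.3)
print(r.get_obs()["wrist_torque"])
E
```

```text
shift mm [-0.  32.3  0.3] turn -0.0 yaw -164.3 tilt 0.01 pos [0.4713 0.0217 0.1123] F [-0.1 -0.6 -0.8] gap 0.119 ff 117.1 t 7.65 q6 -0.41
[-0.02582369  0.10800766  0.02951043]
```

Emit:
{"method": "move_arm", "body": {"series": [[[0,0.005,0,0,0],[0,0.011,0,0,0],[0,0.014,0,0,0],[0,0.014,0,0,0],[0,0.014,0,0,0]]]}}

```text
t: 8.07
position: [0.4673, 0.0355, 0.1123]
orientation: [0.0, -0.137, 0.991, -0.0]
contact_force: [0.8, -0.9, -2.4]
finger_gap: 0.123
finger_force: 117.1
```

```bash
python3 - <<'E'
from h import *
to([.493-.270*.1126,-.0556+.963*.1126,.112],-164.3)
print(r.get_obs()["wrist_torque"])
E
```

```text
shift mm [-0.2 17.9  0.3] turn -0.0 yaw -164.3 tilt 0.02 pos [0.4673 0.0355 0.1123] F [ 0.8 -0.9 -2.4] gap 0.123 ff 117.1 t 8.07 q6 -0.38
[-0.35989863  0.07890247 -0.1292473 ]
```

Emit:
{"method": "move_arm", "body": {"series": [[[0,0.007,0,0,0],[0,0.014,0,0,0],[0,0.019,0,0,0],[0,0.019,0,0,0],[0,0.019,0,0,0]]]}}

```text
t: 8.48
position: [0.4621, 0.0539, 0.1123]
orientation: [-0.0, -0.137, 0.991, -0.0]
contact_force: [0.5, -5.9, -2.4]
finger_gap: 0.12
finger_force: 117.2
```

```bash
python3 - <<'E'
from h import *
to([.493-.270*.1126,-.0556+.963*.1126,.112],-164.3)
print(r.get_obs()["wrist_torque"])
im=r.camera("side")[:,:,::-1]
k=[cv2.resize(im[150:280,200:310],(396,468),interpolation=cv2.INTER_CUBIC)]
im=r.camera("top")[:,:,::-1]
k+=[cv2.resize(im[130:260,140:250],(396,468),interpolation=cv2.INTER_CUBIC)]
cv2.imwrite("pics/4.png",np.hstack(k))
E
```

```text
shift mm [-0.2 -1.2  0.3] turn 0.0 yaw -164.3 tilt 0.02 pos [0.4621 0.0539 0.1123] F [ 0.5 -5.9 -2.4] gap 0.120 ff 117.2 t 8.48 q6 -0.34
[-0.8743593   0.08772344 -0.33625842]
```

View pics/4.png

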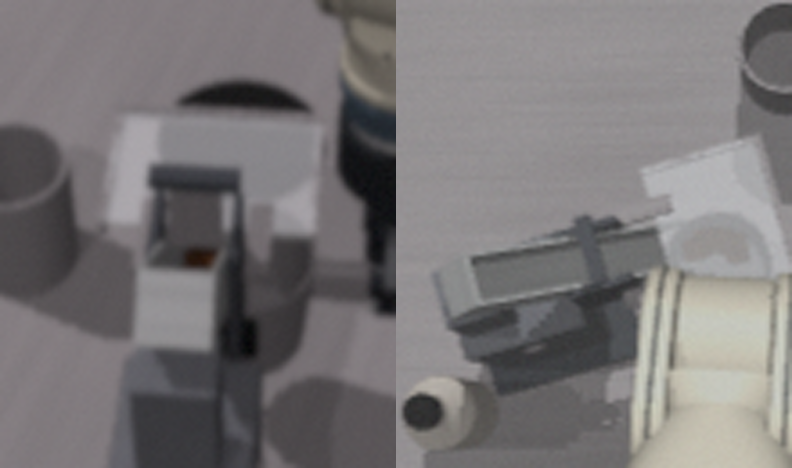

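Side crop: one block at (200,258) still in the chute. The top crop, a moment later, shows the chute empty and a brownish heap through the guard at (715,245), inside the dish. Holding a little longer.

Emit:
{"method": "move_arm", "body": {"series": [[[0,0.002,0,0,0],[0,0.002,0,0,0],[0,0.002,0,0,0],[0,0.002,0,0,0],[0,0.002,0,0,0],[0,0.002,0,0,0],[0,0.002,0,0,0],[0,0.002,0,0,0],[0,0.002,0,0,0],[0,0.002,0,0,0],[0,0.002,0,0,0],[0,0.002,0,0,0]]]}}

```text
t: 9.58
position: [0.4617, 0.0557, 0.1123]
orientation: [0.0, -0.136, 0.991, 0.0]
contact_force: [2.8, -4.4, -4.1]
finger_gap: 0.118
finger_force: 117.0
```

Emit:
{"method": "move_arm", "body": {"series": [[[0,0,0,0,0],[0,0,0,0,0],[0,0,0,0,0],[0,0,0,0,0],[0,0,0,0,0],[0,0,0,0,0],[0,0,0,0,0],[0,0,0,0,0],[0,0,0,0,0],[0,0,0,0,0],[0,0,0,0,0],[0,0,0,0,0]]]}}

```text
t: 10.58
position: [0.4616, 0.0557, 0.1123]
orientation: [-0.0, -0.136, 0.991, 0.0]
contact_force: [3.3, -4.2, -3.8]
finger_gap: 0.118
finger_force: 117.0
```

```bash
python3 - <<'E'
from h import *
to([.462,.054,.112],-164.3)
print(r.get_obs()["wrist_torque"])
im=r.camera("side")[:,:,::-1]
k=[cv2.resize(im[150:280,200:310],(396,468),interpolation=cv2.INTER_CUBIC)]
im=r.camera("top")[:,:,::-1]
k+=[cv2.resize(im[160:225,185:240],(396,468),interpolation=cv2.INTER_CUBIC)]
cv2.imwrite("pics/5.png",np.hstack(k))
for n,K in (("side",k[0]),("top",k[1])):
    h=cv2.cvtColor(K,cv2.COLOR_BGR2HSV); m=((h[:,:,1]>90)&((h[:,:,0]<18)|(h[:,:,0]>170))).astype(np.uint8)
    _,_,s,c=cv2.connectedComponentsWithStats(m); print(n,s[1:],c[1:].round())
E
```

```text
shift mm [ 0.1 -1.7  0.3] turn -0.0 yaw -164.3 tilt 0.00 pos [0.4616 0.0557 0.1123] F [ 3.3 -4.2 -3.8] gap 0.118 ff 117.0 t 10.58 q6 -0.33
[-0.94889709  0.02798716 -0.40104451]
side [[187 257  19   9 119]
 [249 346   1   2   2]] [[196. 261.]
 [249. 346.]]
top [] []
```

View pics/5.png

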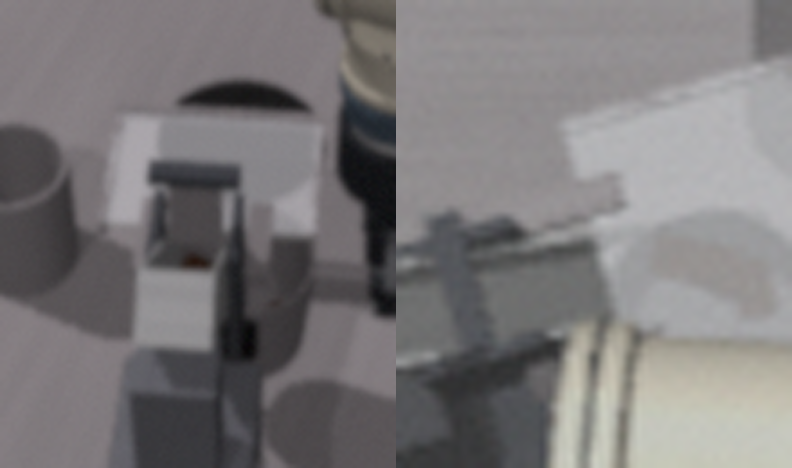

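Side crop shows only a bit of brown, down in the dish at (196,261). The top crop shows the chute empty and blocks in the dish seen through the guard (650–780, 230–315). Backing out.

Emit:
{"method": "move_arm", "body": {"series": [[[0,-0.003,0,0,0],[0,-0.009,0,0,0],[0,-0.017,0,0,0],[0,-0.027,0,0,0],[0,-0.038,0,0,0],[0,-0.05,0,0,0],[0,-0.062,0,0,0],[0,-0.074,0,0,0],[0,-0.086,0,0,0],[0,-0.098,0,0,0],[0,-0.108,0,0,0],[0,-0.116,0,0,0]]]}}

```text
t: 11.68
position: [0.4933, -0.0573, 0.1122]
orientation: [0.0, -0.136, 0.991, -0.0]
contact_force: [0.5, -0.7, -2.6]
finger_gap: 0.124
finger_force: 117.3
```

```bash
python3 - <<'E'
from h import *
# hold dish axis on the mat centre, handle at -108.6
m=np.array([.638,-.1414]); a=np.radians(-108.6)
h=m+.096*np.array([np.cos(a),np.sin(a)]); print(h)
to([*h,.112],-108.6)
E
```

```text
[ 0.60737991 -0.23238577]
shift mm [ -62.6 -199.3    0.2] turn -55.8 yaw -164.4 tilt 0.00 pos [ 0.4933 -0.0573  0.1122] F [ 0.5 -0.7 -2.6] gap 0.124 ff 117.3 t 11.68 q6 -0.56
```

Emit:
{"method": "move_arm", "body": {"series": [[[-0.002,-0.006,0,-1.5,0],[-0.007,-0.02,0,-5,0],[-0.013,-0.04,0,-10,0],[-0.02,-0.063,0,-16,0],[-0.027,-0.087,0,-23,0],[-0.035,-0.112,0,-30,0],[-0.043,-0.136,0,-37,0],[-0.05,-0.158,0,-43,0],[-0.056,-0.178,0,-49,0],[-0.06,-0.191,0,-53,0],[-0.062,-0.198,0,-55.5,0],[-0.063,-0.199,0,-55.8,0]]]}}

```text
t: 12.68
position: [0.6079, -0.2324, 0.1116]
orientation: [-0.0, -0.584, 0.811, 0.0]
contact_force: [-0.6, -0.6, -2.3]
finger_gap: 0.118
finger_force: 117.4
```

Emit:
{"method": "move_arm", "body": {"series": [[[0,0,0,0,0],[0,0,0,0,0],[0,0,0,0,0]]]}}

```text
t: 12.93
position: [0.6071, -0.23, 0.1124]
orientation: [-0.0, -0.584, 0.812, 0.0]
contact_force: [-0.1, 0.7, -1.4]
finger_gap: 0.123
finger_force: 117.4
```

```bash
python3 - <<'E'
from h import *
to([.6074,-.2324,.048],-108.6)
k=[]
for n,(x,y) in(("top",(245,125)),("side",(215,105))):
    im=r.camera(n)[:,:,::-1]
    k.append(cv2.resize(im[y:y+100,x:x+100],(400,400),interpolation=cv2.INTER_CUBIC))
    print(n,proj(n,[.638,-.1414,.15]))
cv2.imwrite("pics/6.png",np.hstack(k))
E
```

```text
shift mm [ 2.2 -1.  64.4] turn 0.0 yaw -108.6 tilt 0.01 pos [ 0.6071 -0.23    0.1124] F [-0.1  0.7 -1.4] gap 0.123 ff 117.4 t 12.93 q6 -1.74
top [302.32657649 173.91280809]
side [266.54225616 150.87278828]
```

View pics/6.png

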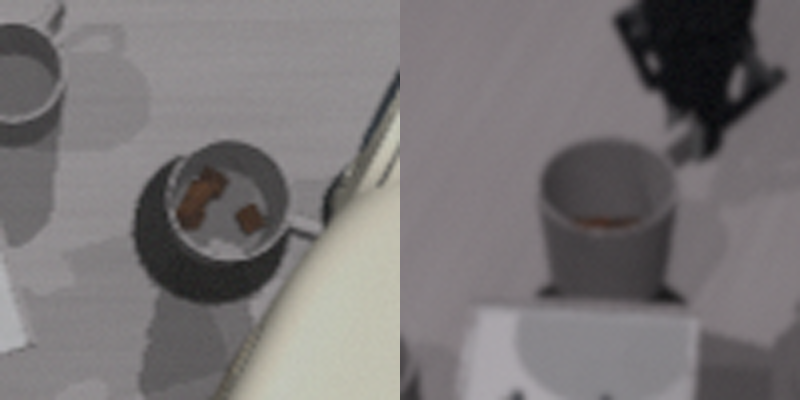

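Top crop: five-block count unclear: one single block at (250,218) and a group around (200,200), all inside the dish. Rim centre (229,200), as predicted. I'll check the brown areas over the whole pictures.

```bash
python3 - <<'E'
from h import *
for n in("top","side"):
    im=r.camera(n)[:,:,::-1].copy(); h=cv2.cvtColor(im,cv2.COLOR_BGR2HSV); m=((h[:,:,1]>90)&(h[:,:,2]<190)&((h[:,:,0]<18)|(h[:,:,0]>170))).astype(np.uint8)
    c=cv2.connectedComponentsWithStats(m); print(n,[(s.tolist(),k.round(1).tolist()) for s,k in zip(c[2][1:],c[3][1:]) if s[4]>6])
    if n=="top": z=cv2.resize(im[155:195,280:322],(630,600),interpolation=cv2.INTER_CUBIC); cv2.imwrite("pics/7.png",z)
    print(np.linalg.norm(proj(n,[.638,-.1414,.1])-proj(n,[.638,-.1214,.1])))
E
```

```text
top [([290, 169, 11, 10, 51], [294.3, 173.5]), ([305, 177, 5, 6, 19], [306.9, 179.2])]
6.458434557685055
side [([0, 0, 268, 126, 3676], [120.8, 43.6])]
5.605645408245708
```

View pics/7.png

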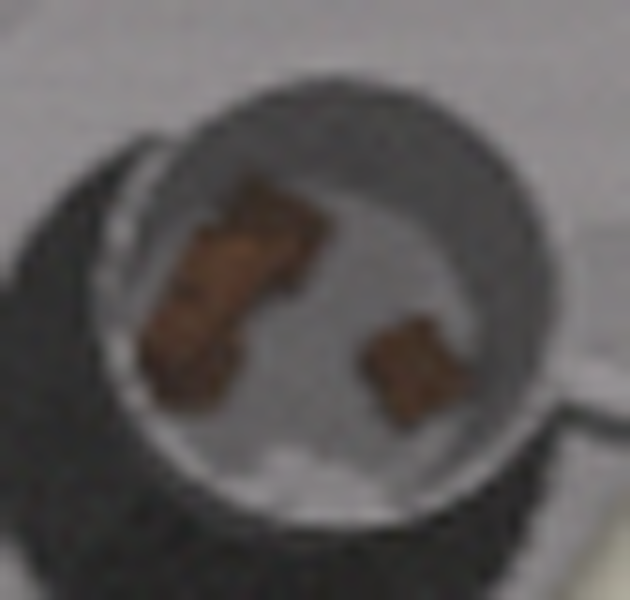

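Picture 7: a single block at (415,370) and a stack of four (two lit on top, dark ones under their ends) around (230,290). There is no brown elsewhere in either view, so all five are in. Setting the dish down.

Emit:
{"method": "move_arm", "body": {"series": [[[0.001,0,0.005,0,0],[0.001,0,0.015,0,0],[0.001,0,0.027,0,0],[0.001,0,0.038,0,0],[0.001,0,0.048,0,0],[0.001,0,0.055,0,0],[0.001,0,0.059,0,0],[0.001,0,0.062,0,0],[0.001,0,0.064,0,0],[0.001,0,0.0645,0,0],[0.001,0,0.0645,0,0],[0.001,0,0.0645,0,0]]]}}

```text
t: 14.13
position: [0.6073, -0.2316, 0.0483]
orientation: [0.0, -0.584, 0.812, -0.0]
contact_force: [-1.0, -0.3, 0.9]
finger_gap: 0.119
finger_force: 117.8
```

```bash
python3 - <<'E'
from h import *
to([.6074,-.2324,.048],-108.6)
E
```

```text
shift mm [ 0.7 -0.3  0.3] turn 0.1 yaw -108.5 tilt 0.05 pos [ 0.6073 -0.2316  0.0483] F [-1.  -0.3  0.9] gap 0.119 ff 117.8 t 14.13 q6 -1.74
```

Emit:
{"method": "move_arm", "body": {"series": [[[0,0,0,0,0.2],[0,0,0,0,0.5],[0,0,0,0,0.9],[0,0,0,0,1],[0,0,0,0,1],[0,0,-0.01,0,1],[0,0,-0.03,0,1],[0,0,-0.06,0,1],[0,0,-0.09,0,1],[0,0,-0.12,0,1],[0,0,-0.12,0,1],[0,0,-0.12,0,1]]]}}

```text
t: 15.13
position: [0.6079, -0.232, 0.1706]
orientation: [0.001, -0.584, 0.812, -0.002]
contact_force: [0.3, 0.5, 0.1]
finger_gap: 1.001
finger_force: 0.0
```

```bash
python3 - <<'E'
from h import *
to([.452,-.1625,.1],-108.6)
E
```

```text
shift mm [-16.4 170.2  69.8] turn 0.1 yaw -108.5 tilt 0.26 pos [ 0.6079 -0.232   0.1706] F [0.3 0.5 0.1] gap 1.001 ff 0.0 t 15.13 q6 -1.74
```

Emit:
{"method": "move_arm", "body": {"series": [[[-0.003,0.03,0,0,1],[-0.006,0.06,0,0,1],[-0.009,0.09,0,0,1],[-0.012,0.12,0,0,1],[-0.014,0.145,0.01,0,1],[-0.016,0.162,0.03,0,1],[-0.016,0.17,0.05,0,1],[-0.016,0.17,0.07,0,1],[-0.016,0.17,0.07,0,1],[-0.016,0.17,0.07,0,1]]]}}

```text
t: 15.97
position: [0.4503, -0.162, 0.0972]
orientation: [-0.001, -0.584, 0.812, 0.001]
contact_force: [0.1, -0.6, 0.8]
finger_gap: 0.997
finger_force: 0.0
```

```bash
python3 - <<'E'
from h import *
to([.452,-.1625,.0113],-108.6)
k=[]
for n,(x,y) in(("top",(245,125)),("side",(235,110))):
    im=r.camera(n)[:,:,::-1]
    k.append(cv2.resize(im[y:y+120,x:x+120],(400,400),interpolation=cv2.INTER_CUBIC))
cv2.imwrite("pics/8.png",np.hstack(k))
E
```

```text
shift mm [-0.  -2.  85.9] turn 0.1 yaw -108.5 tilt 0.15 pos [ 0.4503 -0.162   0.0972] F [ 0.1 -0.6  0.8] gap 0.997 ff 0.0 t 15.97 q6 -1.77
```

View pics/8.png

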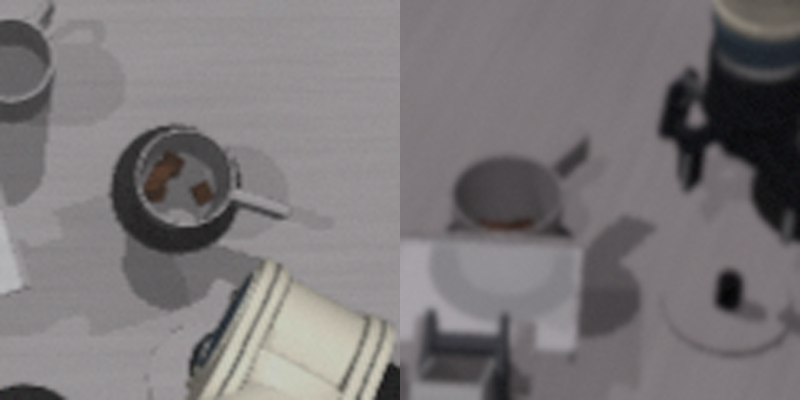

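Top crop: dish rim centre (187,179), mat centre about (176,189), blocks all in the dish. Side crop: knob top (729,280) below the open fingers.

Emit:
{"method": "move_arm", "body": {"series": [[[0,-0.001,0.02,0,1],[0,-0.001,0.045,0,1],[0,-0.001,0.065,0,1],[0,-0.001,0.078,0,1],[0,-0.001,0.085,0,1],[0,-0.001,0.087,0,0.7],[0,-0.001,0.087,0,0.4],[0,-0.001,0.087,0,0.2],[0,-0.001,0.087,0,0],[0,-0.001,0.087,0,0],[0,-0.001,0.087,0,0],[0,-0.001,0.087,0,0]]], "grip_force": 60}}

```text
t: 17.07
position: [0.4524, -0.1629, 0.0118]
orientation: [0.0, -0.584, 0.812, -0.001]
contact_force: [-0.6, 0.1, 6.5]
finger_gap: 0.239
finger_force: 58.4
```

Emit:
{"method": "move_arm", "body": {"series": [[[0,0,0,0,0],[0,0,0,0,0],[0,0,0,0,0],[0,0,0,0,0]]]}}

```text
t: 17.4
position: [0.4524, -0.1629, 0.0118]
orientation: [0.0, -0.584, 0.812, -0.001]
contact_force: [-1.7, -0.1, 6.6]
finger_gap: 0.232
finger_force: 58.4
```

```bash
python3 - <<'E'
from h import *
T=lambda u,v,z:onz("top",(u+.5)/3.333+245-.5,(v+.5)/3.333+125-.5,z)[:2].round(4)
S=lambda u,v,z:onz("side",(u+.5-400)/3.333+235-.5,(v+.5)/3.333+110-.5,z)[:2].round(4)
print("rim",T(187,179,.086),S(509,196,.086),"mat",T(176,189,.006),"htip",T(289,211,.081))
to([.452,-.1625,.0113],-108.6)
to([.638,-.1414,.15],-108.6)
E
```

```text
rim [ 0.6351 -0.1436] [ 0.6363 -0.142 ] mat [ 0.6382 -0.1415] htip [ 0.6042 -0.239 ]
shift mm [-0.3  0.5  0.5] turn 0.1 yaw -108.5 tilt 0.10 pos [ 0.4524 -0.1629  0.0118] F [-1.7 -0.1  6.6] gap 0.232 ff 58.4 t 17.40 q6 -1.77
shift mm [ -79.3 -169.4 -138. ] turn 0.1 yaw -108.5 tilt 0.10 pos [ 0.4524 -0.1629  0.0118] F [-1.7 -0.1  6.6] gap 0.232 ff 58.4 t 17.40 q6 -1.77
```

Emit:
{"method": "move_arm", "body": {"series": [[[0,0,-0.01,0,0],[0,0,-0.035,0,0],[0,0,-0.07,0,0],[-0.005,-0.01,-0.1,0,0],[-0.015,-0.032,-0.12,0,0],[-0.028,-0.06,-0.125,0,0],[-0.041,-0.088,-0.125,0,0],[-0.055,-0.116,-0.125,0,0],[-0.066,-0.14,-0.125,0,0],[-0.074,-0.157,-0.125,0,0],[-0.079,-0.167,-0.125,0,0],[-0.08,-0.169,-0.125,0,0]]]}}

```text
t: 18.4
position: [0.6391, -0.1401, 0.1352]
orientation: [0.0, -0.584, 0.811, 0.0]
contact_force: [-0.9, -0.0, -2.4]
finger_gap: 0.234
finger_force: 58.9
```

Emit:
{"method": "move_arm", "body": {"series": [[[0,0,0,0,0],[0,0,0,0,0],[0,0,0,0,0]]]}}

```text
t: 18.65
position: [0.6367, -0.1407, 0.136]
orientation: [-0.0, -0.584, 0.812, 0.0]
contact_force: [-0.4, -0.1, -1.7]
finger_gap: 0.233
finger_force: 58.9
```

```bash
python3 - <<'E'
from h import *
to([.637,-.142,.099],-108.6)
k=[]
for n,(x,y) in(("top",(240,120)),("side",(215,95))):
    im=r.camera(n)[:,:,::-1]
    k.append(cv2.resize(im[y:y+100,x:x+100],(400,400),interpolation=cv2.INTER_CUBIC))
cv2.imwrite("pics/9.png",np.hstack(k))
p=r.get_obs()["position"]; p[2]+=-.0113+.005; print(p,proj("side",p),proj("top",p))
print((proj("side",p)-[215,95])*4,(proj("top",p)-[240,120])*4)
E
```

```text
shift mm [ 1.2 -0.7 37. ] turn 0.1 yaw -108.5 tilt 0.02 pos [ 0.6367 -0.1407  0.136 ] F [-0.4 -0.1 -1.7] gap 0.233 ff 58.9 t 18.65 q6 -1.59
[ 0.63694708 -0.14071507  0.12991083] [266.87486825 156.78688867] [301.36249231 175.40108641]
[207.49947299 247.14755467] [245.44996924 221.60434564]
```

View pics/9.png

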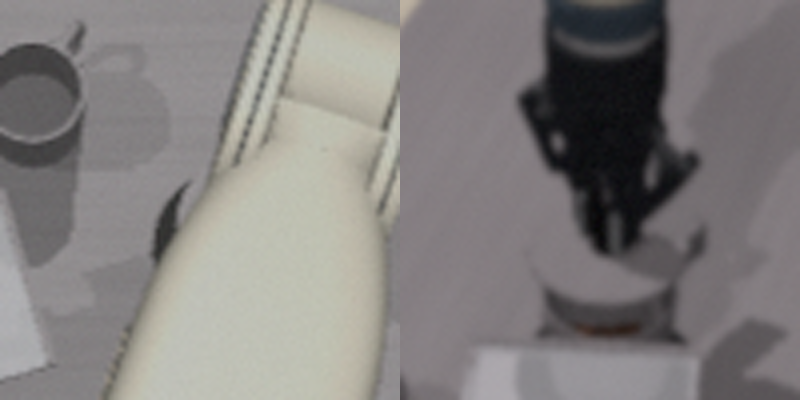

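Side crop: lid centre about (613,265), dish rim about (611,300), so they are in line. The top view is hidden by the forearm. Lowering.

Emit:
{"method": "move_arm", "body": {"series": [[[0.001,0,0.006,0,0],[0.001,0,0.014,0,0],[0.001,0,0.022,0,0],[0.001,0,0.028,0,0],[0.001,0,0.033,0,0],[0.001,0,0.036,0,0],[0.001,0,0.038,0,0],[0.001,0,0.039,0,0],[0.001,0,0.039,0,0],[0.001,0,0.039,0,0]]]}}

```text
t: 19.58
position: [0.6371, -0.1414, 0.0981]
orientation: [0.0, -0.584, 0.812, -0.0]
contact_force: [-4.4, 1.7, 9.1]
finger_gap: 0.235
finger_force: 59.7
```

```bash
python3 - <<'E'
from h import *
to([.637,-.142,.0978],-108.6)
E
```

```text
shift mm [ 0.6 -0.1  0.3] turn 0.1 yaw -108.5 tilt 0.05 pos [ 0.6371 -0.1414  0.0981] F [-4.4  1.7  9.1] gap 0.235 ff 59.7 t 19.58 q6 -1.59
```

Emit:
{"method": "move_arm", "body": {"series": [[[0,0,0.001,0,0],[0,0,0.0015,0,0],[0,0,0.0015,0,0],[0,0,0.0015,0,0]]]}}

```text
t: 19.92
position: [0.6371, -0.1414, 0.0979]
orientation: [0.0, -0.584, 0.812, -0.001]
contact_force: [-7.8, 2.2, 19.6]
finger_gap: 0.233
finger_force: 60.8
```

Emit:
{"method": "move_arm", "body": {"series": [[[0,0,-0.0015,0,0],[0,0,-0.0015,0,0.3],[0,0,-0.0015,0,0.6],[0,0,-0.0015,0,1],[0,0,-0.0015,0,1],[0,0,-0.0015,0,1],[0,0,-0.02,0,1],[0,0,-0.045,0,1],[0,0,-0.075,0,1],[0,0,-0.1,0,1],[0,0,-0.1,0,1]]]}}

```text
t: 20.83
position: [0.639, -0.1421, 0.2007]
orientation: [0.002, -0.584, 0.812, -0.003]
contact_force: [-0.1, 0.5, 0.1]
finger_gap: 0.997
finger_force: 0.0
```

Emit:
{"method": "move_arm", "body": {"series": [[[0.03,0.02,0,0,1],[0.07,0.05,0,0,1],[0.1,0.085,0,0,1],[0.1,0.12,0,0,1],[0.1,0.15,0,0,1],[0.1,0.18,0,0,1],[0.1,0.2,0,0,1],[0.1,0.2,0,0,1],[0.1,0.2,0,0,1]]]}}

```text
t: 21.58
position: [0.4155, -0.1727, 0.1956]
orientation: [0.0, -0.584, 0.812, -0.001]
contact_force: [1.0, 0.3, -0.4]
finger_gap: 1.0
finger_force: 0.0
```

```bash
python3 - <<'E'
from h import *
to([.637,-.142,.0978],-108.6)
k=[]
for n,(x,y) in(("top",(245,125)),("side",(215,95))):
    im=r.camera(n)[:,:,::-1]
    k.append(cv2.resize(im[y:y+100,x:x+100],(400,400),interpolation=cv2.INTER_CUBIC))
cv2.imwrite("pics/10.png",np.hstack(k))
for z in((.637,-.142,.091),(.637,-.142,.121)): print((proj("top",z)-[245,125])*4,(proj("side",z)-[215,95])*4)
E
```

```text
shift mm [ -99.6 -200.1   98. ] turn 0.0 yaw -108.6 tilt 0.07 pos [ 0.4155 -0.1727  0.1956] F [ 1.   0.3 -0.4] gap 1.000 ff 0.0 t 21.58 q6 -1.83
[221.57894564 209.95146363] [208.45857292 288.25237406]
[225.84207611 203.489131  ] [208.19584773 255.73975447]
```

View pics/10.png

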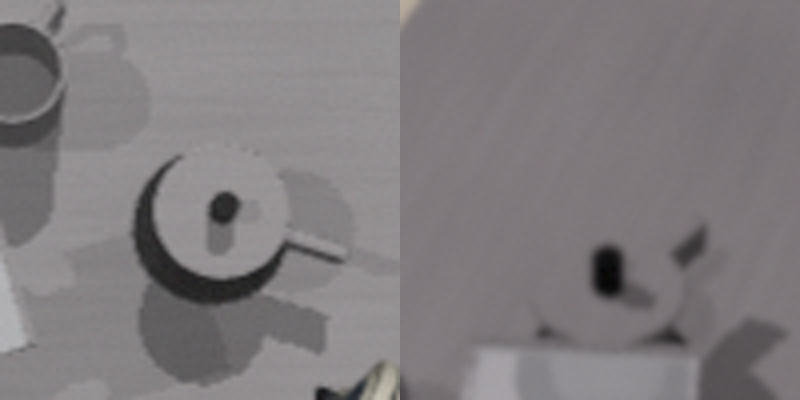

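The lid sits level and centred: its disc is at (221,213) in the top crop against a predicted (222,210), with the knob at (224,207). In the side crop the knob is upright at (607,270). The arm is clear, so I'm handing in.

```bash
python3 -c "
from station import r
print(r.finish_job())"
```

```text
the job is handed in; nothing more can be done
None
```

The job is handed in at about 22 s of robot time: the chute looks empty, with the sugar blocks in the dish and no brown on the counter (the stack hid a clean count of five). The dish is back upright on the middle of its mat, the lid sits level and centred on it, and the bottle and jug were not touched.

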